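# Stand the colour card up and hold the clip open over its edge

### The job

The nail-colour card stand has fallen over: set it upright on the table and let go of it. Then squeeze the handles of the pink spring clip to take it off its rest, and bring it down over the middle of the card's top edge with the jaws spread wide on either side of the card, the edge well inside them but the card not touched or clamped. Finish while holding the clip there, squeezed and gaping, and leave the bottles, pump, file and buffer where they are.

Things in the scene. Friction and masses are not known exactly. Their poses are not given: they have to be found in the camera images.
- card_stand: Loose pale wooden block, 40 x 45 x 70 mm in its x, y, z, with a stiff white card in the middle of its top, 3 mm thick (x), 45 mm wide (y), 45 mm high. Origin: centre of the foot; z runs from foot to card. Starts toppled on a 45 x 70 mm face, x down, z level and pointing ahead and to the left (0.6 to 1.4 rad left of straight ahead), origin 20 mm above the table. Lies left or right.
- stand_middle (a point): On the stand's z axis, 40 mm from its foot, near the centre of mass (stand about 0.22 kg); a grasp across the 45 mm width (y) suits it.
- card_top (a point): Middle of the card's top edge, on the stand's z axis, 115 mm from its foot; axes as the stand's.
- clip: Loose pink spring clip, 30 mm wide (x), 70 g, jaws down, handles up. Origin: middle of its steel spine, a 9 mm rod along x; z up, y the way jaws and handles move. Its two arms are geared together and move symmetrically. Starts clipped on the rest's tab, upright, spine on the tab's top, origin 56.5 mm above the table; comes off straight up once squeezed (35 mm to be clear).
- clip_grip (a point): Between the clip's two handle plates, 27 mm above the spine: squeeze them here along y. Plates 26 mm wide (x), from the spine up to 41 mm above it, leaning outwards: about 42 mm over their tops when parked, 23 mm over their then upright outer faces when fully squeezed.
- jaw_tips (a point): Middle between the clip's jaw tips, 30 mm below the spine's centre. Between the jaws there is free room from here up to 4.5 mm below the spine's centre.
- clip_left (a joint): Swing of each clip arm, rad: 0 jaws shut, 0.08 parked, 0.30 the stop (fully squeezed). Gap between the jaw tips about 60 mm x sin(value): 18 mm at the stop. A spring shuts it: squeezing at clip_grip takes about 8 N per finger to begin, 12 N to reach the stop; 25 N does no harm.
- clip_rest: Fixed white base, 80 x 100 x 12 mm (x, y, z), with pink rims 18 mm high on its y edges and an upright grey tab in its middle, 40 mm along x, 5 mm thick in y, top 52 mm above the table. Origin: centre of the underside. The clip sits on the tab with its x along the tab.
- tab_top (a point): Middle of the top of the rest's tab.
- polish0: Small red nail-polish bottle, black cap, 28 mm across, 62 mm tall, loose, to be left alone. Origin: centre of its underside.
- polish1: Small blush nail-polish bottle, black cap, 28 mm across, 62 mm tall, loose, to be left alone. Origin: centre of its underside.
- polish2: Small blue nail-polish bottle, black cap, 28 mm across, 62 mm tall, loose, to be left alone. Origin: centre of its underside.
- polish3: Small plum nail-polish bottle, black cap, 28 mm across, 62 mm tall, loose, to be left alone. Origin: centre of its underside.
- pump: White pump bottle, 60 mm across, 155 mm tall, loose, to be left alone. Origin: centre of its underside.
- file: Grey nail file, 170 x 20 x 5 mm (x, y, z), lying flat, loose, to be left alone. Origin: centre of its underside.
- buffer: Lilac buffer block, 25 x 90 x 26 mm (x, y, z), loose, to be left alone. Origin: centre of its underside.
There are look-alikes about, which are no part of the job. Leave any blue look-alike of the clip_rest alone.

How it is judged:
By the outcome, as a careful person would: the job done as asked, in the order asked, and still so for the second after the job is handed in, while the arm keeps its last pose, push and grip.
It also fails if it takes over 64 s, if anything falls off the work surface, if the arm or the gripper's body presses on something with over 40 N, if the wrist force passes 120 N, or if a joint passes its speed limit or range.

### The arm

A 6-joint arm with a two-finger parallel gripper is mounted at the origin on the work surface. World frame = base frame: x ahead of the robot, y to its left, z up, the work surface at z = 0. Lengths are in m, angles in rad, forces in N, time in s.
With the tool pointing down it reaches from about 0.35 to 0.975 m from the base axis. Payload 4.9 kg.
Tool frame: the origin (TCP) lies midway between the tips of the shut fingers; the grasp point (between the pads) lies 19 mm behind it; z points along the fingers, y is the line along which they close (so a half turn about z gives the same grasp; the last joint's range is limited). The gripper opens to 85 mm and grips with 20 to 120 N. Pads are 22 mm wide; open, the fingers measure 114 mm over their backs; the gripper's body (76 mm by 85 mm) begins 54 mm behind the grasp point. The pads swing forward as they close: fully open they stand 13 mm farther back than shut.
Start: joints at [1.185, 0.053, 1.613, -0, 1.476, -0.119], TCP at [0.165, 0.603, 0.231] pointing down, gripper open.
Joint ranges: [-3.01, 3.01], [-1.01, 2.22], [0.06, 2.58], [-1.02, 4.17], [0.09, 2.62], [-3.14, 3.14]. Speed limits (rad/s): [2.57, 2.57, 3.14, 3.14, 3.14, 3.14].

### API

Orientations are given as a unit quaternion [w, x, y, z].
In Python, from plant import * gives the robot as it stands.
- The arm moves only by the tool jog_arm, never from a script. Its argument "targets" is a list of rows, each a list of 3 entries, a list of its own where there are three numbers: the shift along the tool's x, y, z in units of 25 mm (1.0 is 25 mm), then the turn, a rotation vector about the tool's x, y, z in units of 8 degrees (1.0 is 8 degrees), then the opening in per cent of the stroke, from 0 (shut) to 100 (fully open). A call has 1 to 8 rows; each row is the pose to reach, as a shift and turn from the pose commanded when the call began, along the tool's axes at that moment; what a row does not reach only later rows make up. A row lasts 1/8 s, in which the tool goes at most 62.5 mm and 10.7 degrees, less where a joint would pass 70% of its speed; a pose out of reach is approached as far as the arm can. A call with a gripper value outside its range is refused whole. The fingers move at their own pace and stop on an object; the grip force is fixed at half the most. Time passes only in rows, so rows that repeat a pose let the fingers close. It gives the time, the measured TCP pose, the force, the opening and the grip force at its end, in the units of the state.
- state(): the state, without advancing time (a new reading comes with each control period).
- grab_frame(name): name is "side" or "top" or "wrist"; returns (picture, depth): 480x640x3 uint8, red, green, blue; 480x640 float32, m along the optical axis (not along the pixel's ray), 0 where there is no reading.
- camera_params(name): a dict with "fovy" (degrees; the focal length in pixels is half the picture's height over the tangent of half this angle, whatever the lens; pixels are square), "cx", "cy" (the principal point, pixels), "rvec" (rotation vector, rad) and "tvec" (3), from world to camera coordinates, as OpenCV has them; the wrist camera has in their place "hand_eye" (4x4, takes a point from camera to tool coordinates, whose origin is the TCP and whose axes are the flange's). Camera axes: x right, y down, z forward; pixel columns grow to the right and rows downward; lengths in m; the calibration is good to about 2 mm. A picture is of the moment at which its call begins: read the wrist's pose just before it. camera_params takes no time and is no camera call.
- job_done(): hands the job in; it is judged then, once.
The state is a dict: "time": time; "joint_pos": joint angles; "joint_vel": joint speeds; "joint_efforts": joint torques, N m; "tool_pos": TCP position; "tool_rot": TCP orientation; "contact_force": force on the tool from outside, world axes, zero at the start; "ft_torque": the same for the moment, N m; "gripper_width": opening from 0.0 (shut) to 1.0 (fully open); "grasp_force": force on a finger pad.
Only numpy, scipy, OpenCV 4.12 (cv2) and the standard library are available. Lean on these libraries where they do the work, as an engineer would, in place of code of your own. Each camera call takes 0.05 s, during which the arm holds its last target. There are 200 camera calls.

## Working session

There is one attempt and no reset: what is moved stays moved. The work goes in short steps, Python scripts to look and compute and a tool call to move; the robot and the scene stay as the last step left them, time stands still between calls to the robot, and variables do not carry over. Pictures are saved under pics/ and viewed, at most 10 in all, crops included, and the job is handed in when it is done.

Besides the shell and the picture viewer there is one more tool, called after "Emit:" as a command line: name --argument value ..., lists and objects as JSON in quotes. jog_arm: Moves the arm, as the interface text tells. Its arguments: {"type":"object","properties":{"targets":{"type":"array"}},"required":["targets"]}

```bash
ls; mkdir -p pics
cat > h.py <<'E'
from plant import *
import numpy as np, cv2
from scipy.spatial.transform import Rotation as R
def pose():
    s=state(); q=s["tool_rot"]; return np.array(s["tool_pos"]),R.from_quat([q[1],q[2],q[3],q[0]]),s
def look(n):
    p,r,s=pose(); im,d=grab_frame(n); c=camera_params(n)
    f=240/np.tan(np.radians(c["fovy"])/2)
    if n=="wrist":
        T=np.eye(4);T[:3,:3]=r.as_matrix();T[:3,3]=p; T=T@np.array(c["hand_eye"])
    else:
        M=cv2.Rodrigues(np.array(c["rvec"],float))[0];T=np.eye(4);T[:3,:3]=M.T;T[:3,3]=-M.T@np.array(c["tvec"]).ravel()
    v,u=np.mgrid[:480,:640]
    P=np.stack([(u-c["cx"])/f*d,(v-c["cy"])/f*d,d],-1)@T[:3,:3].T+T[:3,3]
    P[d==0]=np.nan
    np.savez("pics/"+n+".npz",im=im,d=d,P=P,T=T,f=f,c=[c["cx"],c["cy"]])
    return im,d,P
def save(im,name): cv2.imwrite("pics/"+name,im[...,::-1])
def load(n):
    z=np.load("pics/"+n+".npz"); return z
E
python3 - <<'E'
from h import *
for n in("top","side"):
    im,d,P=look(n); save(im,n+"0.png"); print(camera_params(n))
print(state())
E
```

```text
pics
{'fovy': 49.45871580193558, 'cx': 315.95265666803886, 'cy': 233.62982857191673, 'rvec': array([ 2.14745742, -2.10061516,  0.14686536]), 'tvec': array([-0.04853713,  0.55794179,  1.3952657 ])}
{'fovy': 48.61481688272745, 'cx': 322.6633830288814, 'cy': 244.7432086979132, 'rvec': array([ 0.47227333, -2.78307567,  1.1217722 ]), 'tvec': array([0.49973366, 0.21126498, 1.22606955])}
{'time': 0.1, 'joint_pos': array([ 1.18500603e+00,  5.33150980e-02,  1.61417623e+00, -3.52536185e-06,
        1.47601214e+00, -1.19029964e-01]), 'joint_vel': array([ 3.92053961e-04,  1.37976795e-05, -3.14282747e-03,  1.25106066e-03,
       -4.59304110e-04, -2.28511134e-05]), 'joint_efforts': array([-3.61493176e-04, -3.94899273e+01, -3.71363747e+01, -1.18584148e-04,
        3.92862072e-03,  6.77418313e-06]), 'tool_pos': array([0.16455536, 0.60235164, 0.23015925]), 'tool_rot': array([-2.36902770e-04,  1.32984812e-01,  9.91117615e-01, -9.25571232e-04]), 'contact_force': array([-0.39166688,  1.09172265, -0.43834219]), 'ft_torque': array([0.01646925, 0.016311  , 0.00029224]), 'grasp_force': 0.0, 'gripper_width': 0.9990519002334747}
```

View pics/top0.png

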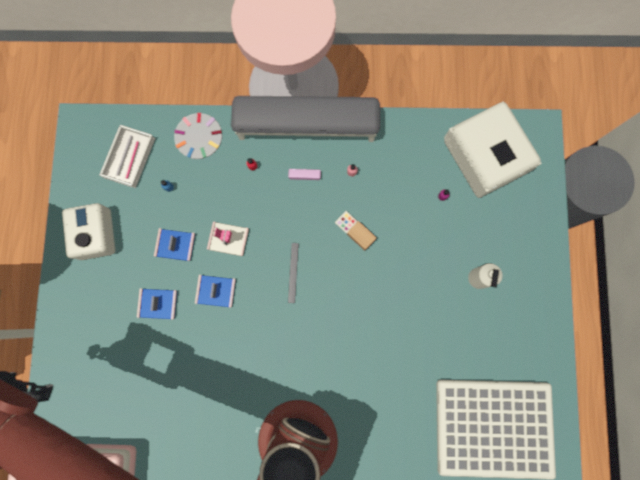

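View pics/side0.png

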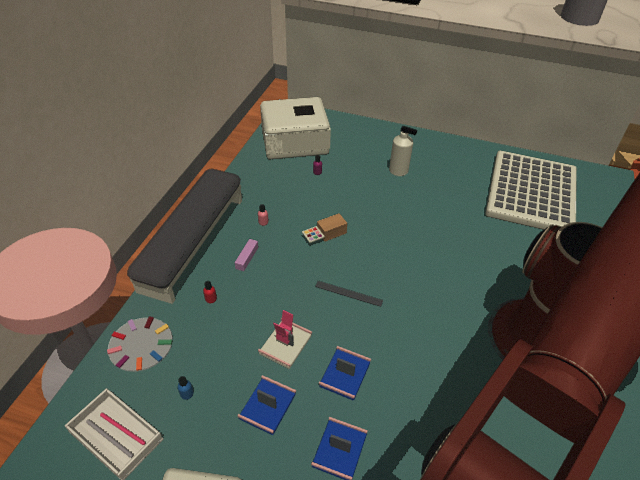

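The stand (card at px 345,220, wood at 363,236 in top) is the only wooden block, and the clip on its white rest is at (226,238). The look-alikes are blue rests at (175,245), (216,291) and (157,304), none of them white with a pink clip. Next I'll make one close crop and measure from the clouds.

Run:
```python
from h import *
z=load("top");im=z["im"];P=z["P"]
a=cv2.resize(im[200:280,190:290],(500,400),interpolation=cv2.INTER_CUBIC)
a2=cv2.resize(load("side")["im"][200:380,220:400],(400,400),interpolation=cv2.INTER_CUBIC)
b=cv2.resize(im[190:270,315:395],(400,400),interpolation=cv2.INTER_CUBIC)
save(np.hstack([a[:,:380],b])[:, :780],"crop0.png")
print("table",np.nanmedian(P[340:380,350:420,2]))
for n,box in(("stand",(195,265,320,390)),("rest",(215,262,200,255))):
  for cam in("top","side"):
    zz=load(cam);P=zz["P"]
    if cam=="top": m=np.zeros(P.shape[:2],bool);m[box[0]:box[1],box[2]:box[3]]=1; Q=P[box[0]:box[1],box[2]:box[3]].reshape(-1,3); Q=Q[Q[:,2]>.008];lo,hi=Q.min(0)-.01,Q.max(0)+.01
    else: Q=P.reshape(-1,3); Q=Q[((Q>lo)&(Q<hi)).all(1)]; Q=Q[Q[:,2]>.008]
    r=cv2.minAreaRect(Q[:,:2].astype(np.float32)*1000)
    print(n,cam,len(Q),r,np.percentile(Q[:,2],[5,25,50,75,95,100]).round(4))
    H=Q[Q[:,2]>.03]
    if len(H)>5: print("  high",len(H),H.mean(0).round(4),cv2.minAreaRect(H[:,:2].astype(np.float32)*1000))
```

```text
table -0.0012267388739429785
stand top 715 ((587.3985595703125, -141.07577514648438), (178.7562255859375, 186.9958953857422), 5.31211519241333) [0.0146 0.0217 0.0356 0.0398 0.0434 0.0521]
  high 416 [ 0.5595 -0.1603  0.0391] ((560.1043090820312, -160.65475463867188), (68.93099212646484, 46.5628662109375), 47.73208999633789)
stand side 739 ((571.671875, -143.19615173339844), (116.431884765625, 53.406959533691406), 46.916500091552734) [0.0142 0.0209 0.03   0.0389 0.0417 0.0453]
  high 371 [ 0.5571 -0.1559  0.0385] ((557.1357421875, -159.12661743164062), (73.02101135253906, 51.01441192626953), 50.02922058105469)
rest top 908 ((546.9883422851562, 209.06478881835938), (117.41588592529297, 99.37940979003906), 79.60844421386719) [0.0088 0.0111 0.0136 0.0196 0.0828 0.1002]
  high 193 [0.5466 0.2194 0.0671] ((545.970703125, 216.605224609375), (40.19844436645508, 39.62763214111328), 82.2234115600586)
rest side 1523 ((543.50634765625, 216.73500061035156), (104.42225646972656, 81.2135238647461), 80.58735656738281) [0.0092 0.0113 0.0136 0.039  0.0897 0.1021]
  high 422 [0.5427 0.2166 0.0672] ((541.3976440429688, 217.5990447998047), (42.15507888793945, 36.422454833984375), 78.62394714355469)
```

View pics/crop0.png

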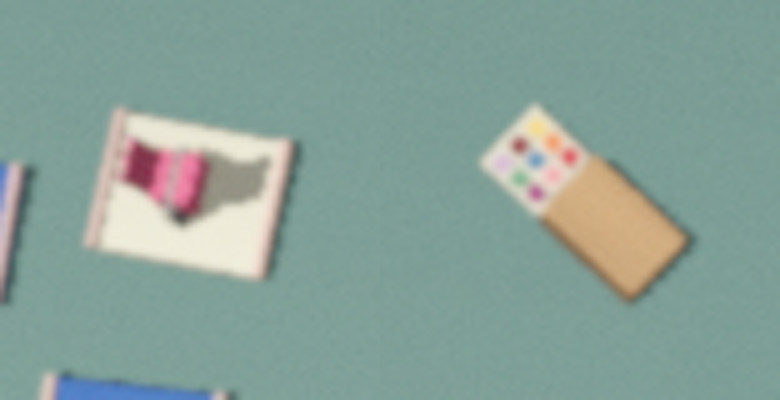

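The crop confirms the choice: a pink clip on the white rest (top px 226,238), and the fallen stand with its card pointing up and to the left. I'll compute the move to a close look above the stand.

```bash
cat >> h.py <<'E'
def Rt(yaw_x,lean=0): # tool down, tool x at azimuth yaw_x(deg), then turned lean deg about tool y
    return R.from_euler("z",yaw_x,degrees=True)*R.from_euler("x",180,degrees=True)*R.from_euler("y",lean,degrees=True)
def units(p,Rn,p0=None,r0=None):
    if p0 is None: p0,r0,_=pose()
    print("shift",(r0.inv().apply(np.array(p)-p0)/.025).round(2),"turn",(np.degrees((r0.inv()*Rn).as_rotvec())/8).round(2))
E
python3 - <<'E'
from h import *
print(np.array(camera_params("wrist")["hand_eye"]).round(3))
units([.53,-.17,.25],Rt(48))
E
```

```text
[[ 0.001 -0.952 -0.307  0.079]
 [ 1.     0.001  0.     0.001]
 [ 0.    -0.307  0.952 -0.142]
 [ 0.     0.     0.     1.   ]]
shift [-22.24 -25.95  -0.75] turn [-1.000e-02  1.000e-02  1.459e+01]
```

Emit:
jog_arm --targets '[[[-2.2,-2.6,-0.7],[0,0,1.3],100],[[-4.4,-5.2,-0.7],[0,0,2.6],100],[[-6.6,-7.8,-0.7],[0,0,3.9],100],[[-8.8,-10.4,-0.7],[0,0,5.2],100],[[-11,-13,-0.7],[0,0,6.5],100],[[-13.2,-15.6,-0.7],[0,0,7.8],100],[[-15.4,-18.2,-0.7],[0,0,9.1],100],[[-17.6,-20.8,-0.7],[0,0,10.4],100]]'

```text
time: 1.1
tool_pos: [0.3753, 0.1489, 0.2484]
tool_rot: [0.0, 0.759, 0.651, 0.0]
contact_force: [0.9, -0.5, -0.7]
gripper_width: 1.003
grasp_force: 0.0
```

Run:
```python
from h import *
units([.53,-.17,.25],Rt(48)); s=state(); print(s["time"],s["tool_pos"],s["joint_pos"])
```

```text
shift [-11.66   8.07  -0.06] turn [ 0.   -0.    4.15]
1.1 [0.37531095 0.14886669 0.24838959] [ 1.92745492e-01 -5.30381689e-01  2.07210281e+00  6.28810095e-05
  1.59932591e+00  3.46552031e-01]
```

Emit:
jog_arm --targets '[[[-2,1.4,0],[0,0,1],100],[[-4,2.8,0],[0,0,2],100],[[-6,4.2,0],[0,0,3],100],[[-8,5.6,0],[0,0,4.15],100],[[-10,7,0],[0,0,4.15],100],[[-11.7,8.1,0],[0,0,4.15],100],[[-11.7,8.1,0],[0,0,4.15],100]]'

```text
time: 1.98
tool_pos: [0.5324, -0.171, 0.2474]
tool_rot: [-0.001, 0.913, 0.407, -0.001]
contact_force: [1.0, 1.0, 0.5]
gripper_width: 1.002
grasp_force: 0.0
```

Run:
```python
from h import *
im,d,P=look("wrist"); save(im,"w1.png")
p,r,s=pose();print(p,s["joint_pos"])
Q=P.reshape(-1,3);print("tab",np.nanmedian(Q[:,2]))
m=(P[...,2]>.03)&(P[...,2]<.06)&(np.hypot(P[...,0]-.56,P[...,1]+.16)<.08)
H=P[m]; q=cv2.minAreaRect(H[:,:2].astype(np.float32)*1000); print(len(H),q,np.median(H[:,2]))
m=(P[...,2]>.014)&(P[...,2]<.028)&(np.hypot(P[...,0]-.60,P[...,1]+.12)<.05)
H=P[m]; print(len(H),cv2.minAreaRect(H[:,:2].astype(np.float32)*1000),np.median(H[:,2]))
```

```text
[ 0.53196261 -0.16935094  0.24754865] [-4.41666646e-01 -1.14056845e-01  1.74897045e+00  3.06827457e-04
  1.50911993e+00  2.88159092e-01]
tab -0.00022618059326612316
3116 ((557.5142822265625, -162.69715881347656), (69.48164367675781, 44.50771713256836), 47.79938888549805) 0.03936791688859553
2170 ((595.753173828125, -120.32801818847656), (44.900917053222656, 45.00347137451172), 47.891544342041016) 0.021160151717151826
```

View pics/w1.png

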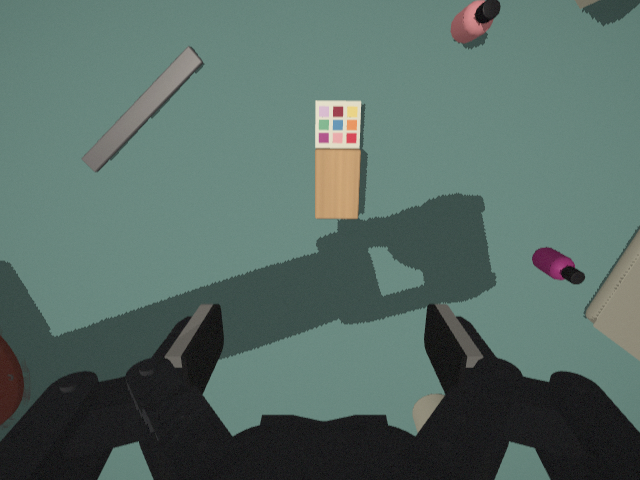

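The wrist picture shows the stand at px 338,160, with the block 69.5 x 44.5 mm, top at 39.4 mm and yaw 47.8°. That matches the given sizes. Approach will be with a 40° lean.

Run:
```python
from h import *
a=np.radians(47.8);d=np.array([np.cos(a),np.sin(a),0])
c=np.array([.5575,-.1627,0]);g=c+.006*d+[0,0,.026]
Rg=Rt(47.8,-40);z=Rg.as_matrix()[:,2];print(z,d)
t=g+.024*z;print("tcp",t)
units(t-.1*z,Rg)
units(t,Rg,t-.1*z,Rg)
```

```text
[-0.43177367 -0.47618002 -0.76604444] [0.67172059 0.7408046  0.        ]
tcp [ 0.55116776 -0.16968349  0.00761493]
shift [3.08 0.61 6.53] turn [ 0.   -5.    0.05]
shift [0. 0. 4.] turn [0. 0. 0.]
```

Emit:
jog_arm --targets '[[[0.8,0.15,1.6],[0,-1.25,0],100],[[1.5,0.3,3.2],[0,-2.5,0],100],[[2.3,0.45,4.9],[0,-3.75,0],100],[[3.1,0.6,6.5],[0,-5,0.05],100],[[3.1,0.6,6.5],[0,-5,0.05],100],[[3.1,0.6,6.5],[0,-5,0.05],100]]'

```text
time: 2.78
tool_pos: [0.5951, -0.1199, 0.0874]
tool_rot: [0.14, 0.859, 0.382, -0.311]
contact_force: [0.7, 0.6, 1.4]
gripper_width: 1.002
grasp_force: 0.0
```

Run:
```python
from h import *
p,r,s=pose();print(p,s["joint_pos"])
Rg=Rt(47.8,-40)
units([.5512,-.1697,.0076],Rg)
```

```text
[ 0.59505253 -0.11991699  0.08737703] [-0.08443973  0.44524429  1.51709288 -0.54040686  1.63488149  0.7421389 ]
shift [0.02 0.02 4.15] turn [ 0.04 -0.01  0.01]
```

Emit:
jog_arm --targets '[[[0,0,1.2],[0,0,0],100],[[0,0,2.4],[0,0,0],100],[[0,0,3.5],[0,0,0],100],[[0,0,4.1],[0,0,0],100],[[0,0,4.1],[0,0,0],100]]'

```text
time: 3.4
tool_pos: [0.5514, -0.1705, 0.0104]
tool_rot: [0.141, 0.86, 0.38, -0.31]
contact_force: [-0.0, -0.1, 0.3]
gripper_width: 1.002
grasp_force: 0.0
```

Emit:
jog_arm --targets '[[[0,0,0],[0,0,0],30],[[0,0,0],[0,0,0],30],[[0,0,0],[0,0,0],30],[[0,0,0],[0,0,0],30],[[0,0,0],[0,0,0],30],[[0,0,0],[0,0,0],30]]'

```text
time: 4.15
tool_pos: [0.5522, -0.1692, 0.0088]
tool_rot: [0.141, 0.859, 0.381, -0.311]
contact_force: [1.5, 3.1, 5.5]
gripper_width: 0.523
grasp_force: 62.2
```

```bash
cat > pl.py <<'E'
from h import *
a=np.radians(47.8);d=np.array([np.cos(a),np.sin(a),0]);u=np.array([0,0,1.])
c=np.array([.5575,-.1627,0])
y=np.cross(u,d)
S0=np.column_stack([-u,y,d]);o0=c-.035*d+.02*u
S1=np.column_stack([d,y,u]);o1=c+.006*d
D=R.from_matrix(S1@S0.T)
def placed(p,r,lift): return D.apply(p-o0)+o1+lift*u, D*r
E
python3 - <<'E'
from pl import *
p,r,_=pose(); np.savez("grasp.npz",p=p,q=r.as_quat())
units(p+.07*u,r)
t,Rn=placed(p,r,.07); print(t,Rn.as_matrix()[:,2])
units(t,Rn,p+.07*u,r)
E
```

```text
shift [-1.8   0.01 -2.15] turn [0. 0. 0.]
[ 0.56937342 -0.15027429  0.09661618] [ 0.51859383  0.56460866 -0.64208839]
shift [ 0.33  0.01 -1.2 ] turn [ 0.   11.25  0.06]
```

Emit:
jog_arm --targets '[[[-0.9,0,-1.05],[0,0,0],30],[[-1.8,0,-2.15],[0,0,0],30],[[-1.8,0,-2.15],[0,0,0],30]]'

```text
time: 4.53
tool_pos: [0.5529, -0.1696, 0.0797]
tool_rot: [0.141, 0.86, 0.381, -0.31]
contact_force: [-0.2, 0.6, -3.5]
gripper_width: 0.517
grasp_force: 61.9
```

Emit:
jog_arm --targets '[[[0,0,-0.2],[0,1.3,0],30],[[0,0,-0.3],[0,2.6,0],30],[[0.1,0,-0.5],[0,3.9,0],30],[[0.1,0,-0.6],[0,5.2,0],30],[[0.2,0,-0.8],[0,6.5,0],30],[[0.2,0,-0.9],[0,7.8,0],30],[[0.3,0,-1.1],[0,9.1,0],30],[[0.3,0,-1.2],[0,10.4,0],30]]'

```text
time: 5.52
tool_pos: [0.5665, -0.1504, 0.094]
tool_rot: [-0.15, 0.849, 0.377, 0.338]
contact_force: [0.1, 0.6, -4.0]
gripper_width: 0.515
grasp_force: 61.8
```

Run:
```python
from pl import *
g=np.load("grasp.npz"); t,Rn=placed(g["p"],R.from_quat(g["q"]),.05); units(t,Rn)
t,Rn=placed(g["p"],R.from_quat(g["q"]),.0); units(t,Rn); print(state()["joint_pos"])
```

```text
shift [-0.42  0.08  0.56] turn [-0.04  0.83  0.01]
shift [-1.79  0.08  2.01] turn [-0.04  0.83  0.01]
[-0.731335    0.05804169  1.99328002  0.81928293  1.22581923 -0.34173514]
```

Emit:
jog_arm --targets '[[[-0.4,0.08,0.55],[0,0.83,0],30],[[-1.1,0.08,1.25],[0,0.83,0],30],[[-1.4,0.08,1.6],[0,0.83,0],30],[[-1.4,0.08,1.6],[0,0.83,0],30],[[-1.4,0.08,1.6],[0,0.83,0],30]]'

```text
time: 6.15
tool_pos: [0.571, -0.1509, 0.0435]
tool_rot: [-0.17, 0.828, 0.369, 0.386]
contact_force: [-0.2, -0.9, -2.5]
gripper_width: 0.518
grasp_force: 61.9
```

Run:
```python
from pl import *
im,dd,P=look("side"); save(cv2.resize(im[130:290,230:450],(770,560)),"s1.png")
g=np.load("grasp.npz");t,Rn=placed(g["p"],R.from_quat(g["q"]),.0); units(t,Rn)
H=P[(np.hypot(P[...,0]-o1[0],P[...,1]-o1[1])<.06)&(P[...,2]>.10)]
print(H.mean(0),H.max(0),H.min(0),len(H))
```

```text
shift [-0.54 -0.08  0.43] turn [-0.03  0.03  0.04]
[ 0.54145102 -0.17826462  0.11385504] [ 0.58355783 -0.13834816  0.15658901] [ 0.50448301 -0.21580331  0.10012386] 339
```

View pics/s1.png

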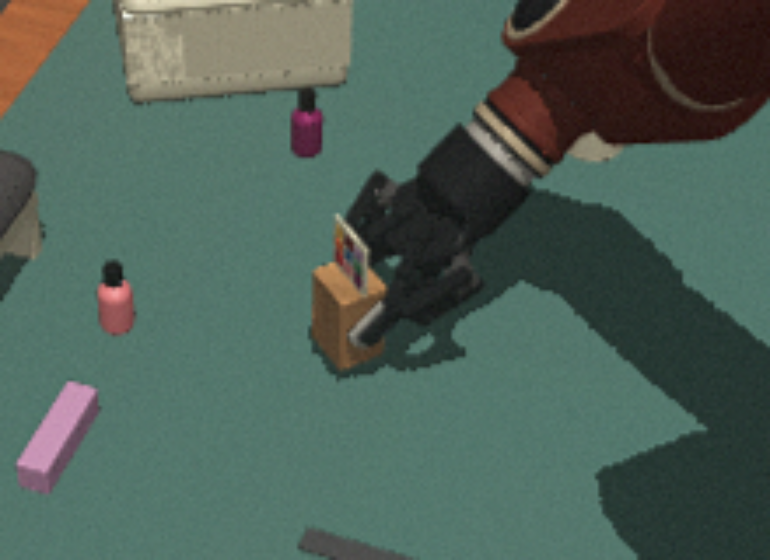

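The stand is upright in the gripper (block px 348,310; card 350,255), with the foot about 17 mm above the table. Lowering it next.

Emit:
jog_arm --targets '[[[-0.25,-0.05,0.2],[0,0,0],30],[[-0.45,-0.08,0.36],[0,0,0],30],[[-0.5,-0.08,0.4],[0,0,0],30],[[-0.5,-0.08,0.4],[0,0,0],30]]'

```text
time: 6.7
tool_pos: [0.5687, -0.1496, 0.0271]
tool_rot: [-0.171, 0.828, 0.369, 0.386]
contact_force: [-2.7, 0.1, 2.5]
gripper_width: 0.524
grasp_force: 62.4
```

Emit:
jog_arm --targets '[[[-0.03,0,0.02],[0,0,0],30],[[-0.03,0,0.02],[0,0,0],60],[[-0.03,0,0.02],[0,0,0],75],[[-0.03,0,0.02],[0,0,0],90],[[-0.03,0,0.02],[0,0,0],100],[[-0.03,0,0.02],[0,0,0],100],[[-0.03,0,0.02],[0,0,0],100]]'

```text
time: 7.58
tool_pos: [0.5687, -0.1499, 0.0258]
tool_rot: [-0.17, 0.828, 0.369, 0.385]
contact_force: [0.9, 0.2, 0.0]
gripper_width: 1.001
grasp_force: 0.0
```

Emit:
jog_arm --targets '[[[0,0,-0.7],[0,0,0],100],[[0,0,-2],[0,0,0],100],[[0,0,-4],[0,0,0],100],[[0,0,-5.5],[0,0,0],100],[[0,0,-5.5],[0,0,0],100]]'

```text
time: 8.2
tool_pos: [0.4983, -0.2313, 0.1176]
tool_rot: [-0.167, 0.829, 0.369, 0.386]
contact_force: [-0.6, 0.1, 0.1]
gripper_width: 0.995
grasp_force: 0.0
```

Run:
```python
from pl import *
im,dd,P=look("wrist"); save(im,"w2.png")
p,r,s=pose();print(p,s["joint_pos"])
m=(np.hypot(P[...,0]-o1[0],P[...,1]-o1[1])<.06)
H=P[m&(P[...,2]>.064)&(P[...,2]<.075)];print("blocktop",len(H),cv2.minAreaRect(H[:,:2].astype(np.float32)*1000),np.median(H[:,2]))
H=P[m&(P[...,2]>.08)&(P[...,2]<.13)];print("card",len(H),cv2.minAreaRect(H[:,:2].astype(np.float32)*1000),np.percentile(H[:,2],[50,99]),H.mean(0))
print(o1)
# go to view above clip
t=[.49,.235,.25]
units([.45,-.15,.25],Rt(0)); units(t,Rt(80,0),[.45,-.15,.25],Rt(0))
```

```text
[ 0.49805073 -0.22948134  0.11591694] [-0.97183455  0.05428682  1.99831513  0.84988015  1.42629628 -0.51906387]
blocktop 1925 ((553.8446044921875, -165.8422088623047), (20.594892501831055, 45.07826614379883), 48.0349235534668) 0.06905438629091093
card 2776 ((560.7523193359375, -158.0824737548828), (5.897764682769775, 45.14041519165039), 47.5722770690918) [0.10058167 0.11478064] [ 0.5600642  -0.15888338  0.09979464]
[ 0.56153032 -0.15825517  0.        ]
shift [ 4.8  -3.53 -2.66] turn [-2.56 -5.86  5.6 ]
shift [  1.6 -15.4  -0. ] turn [  0.   0. -10.]
```

Stand upright: block top at 69 mm, card top at 115 mm, yaw 47.8°. Now over to the clip.

Run:
```python
from pl import *
units([.45,-.15,.26],Rt(80))
units([.57,.215,.26],Rt(170.5),[.45,-.15,.26],Rt(80))
```

```text
shift [ 5.1  -3.53 -2.92] turn [ 1.78 -6.04 -3.75]
shift [15.21  2.19  0.  ] turn [  0.     0.   -11.31]
```

Emit:
jog_arm --targets '[[[0.75,-0.5,-0.4],[0.3,-1,-0.6],100],[[1.5,-1,-0.8],[0.6,-2,-1.2],100],[[2.25,-1.5,-1.3],[0.9,-3,-1.9],100],[[3,-2.1,-1.7],[1.1,-3.75,-2.3],100],[[3.75,-2.6,-2.1],[1.3,-4.5,-2.8],100],[[4.5,-3.1,-2.6],[1.6,-5.3,-3.3],100],[[5.1,-3.5,-2.9],[1.8,-6,-3.75],100],[[5.1,-3.5,-2.9],[1.8,-6,-3.75],100]]'

```text
time: 9.25
tool_pos: [0.4517, -0.147, 0.2591]
tool_rot: [-0.003, 0.763, 0.646, 0.003]
contact_force: [0.8, 0.0, -0.0]
gripper_width: 1.002
grasp_force: 0.0
```

Emit:
jog_arm --targets '[[[1.9,0.3,0],[0,0,-1.3],100],[[3.8,0.6,0],[0,0,-2.6],100],[[5.7,0.8,0],[0,0,-3.9],100],[[7.6,1.1,0],[0,0,-5.2],100],[[9.5,1.4,0],[0,0,-6.5],100],[[11.4,1.6,0],[0,0,-7.8],100],[[13.3,1.9,0],[0,0,-9.1],100],[[15.2,2.2,0],[0,0,-10.4],100]]'

```text
time: 10.25
tool_pos: [0.5694, 0.217, 0.259]
tool_rot: [-0.003, 0.142, 0.99, 0.004]
contact_force: [0.1, -0.9, 1.2]
gripper_width: 1.003
grasp_force: 0.0
```

Emit:
jog_arm --targets '[[[0,0,0],[0,0,-0.9],100],[[0,0,0],[0,0,-0.9],100]]'

```text
time: 10.5
tool_pos: [0.5691, 0.2159, 0.259]
tool_rot: [-0.003, 0.083, 0.997, 0.004]
contact_force: [0.2, 0.3, -0.2]
gripper_width: 0.997
grasp_force: 0.0
```

Run:
```python
from pl import *
im,dd,P=look("wrist"); save(im,"w3.png")
p,r,s=pose();print(p,r.as_matrix().round(3),s["joint_pos"],s["time"])
n=(np.hypot(P[...,0]-.5435,P[...,1]-.2165)<.075)
for lo,hi in((.007,.0155),(.008,.025),(.049,.0545),(.03,.11),(.08,.11),(.055,.08)):
    H=P[n&(P[...,2]>lo)&(P[...,2]<hi)]
    if len(H)>10: print(lo,hi,len(H),cv2.minAreaRect(H[:,:2].astype(np.float32)*1000),H.mean(0),H.max(0))
```

```text
[0.5691042  0.21558037 0.2595154 ] [[-0.986  0.166 -0.004]
 [ 0.166  0.986  0.009]
 [ 0.006  0.008 -1.   ]] [ 2.35459918e-01 -4.48856223e-04  1.62014534e+00  9.54700426e-03
  1.52407327e+00 -1.16915640e+00] 10.55
0.007 0.0155 4612 ((543.5121459960938, 213.71286010742188), (98.3903579711914, 80.09056854248047), 80.44451141357422) [0.53827928 0.21576154 0.01137015] [0.59048088 0.26645171 0.01547136]
0.008 0.025 5161 ((543.6067504882812, 214.5260009765625), (100.21082305908203, 80.21261596679688), 80.31143951416016) [0.53877835 0.21557193 0.01206187] [0.59108836 0.27007535 0.02429964]
0.049 0.0545 53 ((543.251220703125, 217.51580810546875), (38.704158782958984, 17.302518844604492), 2.072561502456665) [0.53153161 0.21708207 0.05189962] [0.56279434 0.22578424 0.05437407]
0.03 0.11 1488 ((543.2446899414062, 214.4483642578125), (40.592594146728516, 39.57925796508789), 81.29789733886719) [0.54388972 0.21430142 0.07253373] [0.56279434 0.23592211 0.10017115]
0.08 0.11 499 ((545.2013549804688, 214.2080078125), (40.6225471496582, 25.71694564819336), 80.95421600341797) [0.5446836  0.21386212 0.09263033] [0.56094732 0.23592211 0.10017115]
0.055 0.08 892 ((545.6546630859375, 214.46864318847656), (28.562763214111328, 30.05426788330078), 80.67272186279297) [0.54486756 0.21424257 0.06424942] [0.56158776 0.23066914 0.0799367 ]
```

View pics/w3.png

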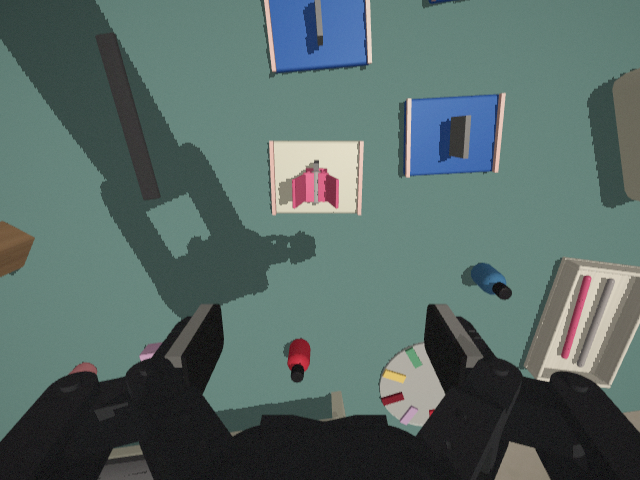

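The wrist picture shows the clip at px 316,185, handles 40.6 x 25.7 mm at 80.4°, centred on the tab as described. The look-alikes with no clip are at (318,30) and (455,135).

Run:
```python
from pl import *
t=np.array([.5450,.2142,.0625]);Rg=Rt(170.5)
units(t+[0,0,.05],Rg); units(t,Rg)
```

```text
shift [ 0.91 -0.26  5.88] turn [ 0.06 -0.04 -0.01]
shift [ 0.9  -0.28  7.88] turn [ 0.06 -0.04 -0.01]
```

Emit:
jog_arm --targets '[[[0.9,-0.26,2],[0.06,-0.04,0],100],[[0.9,-0.26,4],[0.06,-0.04,0],100],[[0.9,-0.26,5.9],[0.06,-0.04,0],100],[[0.9,-0.26,5.9],[0.06,-0.04,0],100],[[0.9,-0.26,5.9],[0.06,-0.04,0],100]]'

```text
time: 11.18
tool_pos: [0.5473, 0.2144, 0.1159]
tool_rot: [0.003, 0.083, 0.997, 0.0]
contact_force: [-0.2, -0.1, 0.7]
gripper_width: 1.001
grasp_force: 0.0
```

Run:
```python
from pl import *
t=np.array([.5450,.2142,.0625]);Rg=Rt(170.5)
units(t,Rg)
im,dd,P=look("wrist")
n=(np.hypot(P[...,0]-.5435,P[...,1]-.2165)<.055)
for lo,hi in((.085,.11),(.055,.08)):
    H=P[n&(P[...,2]>lo)&(P[...,2]<hi)]
    if len(H)>10: print(lo,hi,len(H),cv2.minAreaRect(H[:,:2].astype(np.float32)*1000),H.mean(0),H.max(0))
```

```text
shift [ 0.1  -0.03  2.14] turn [0.01 0.04 0.  ]
0.085 0.11 1258 ((545.110107421875, 214.36322021484375), (40.71016311645508, 26.559078216552734), 80.4753646850586) [0.54398772 0.21447309 0.09405044] [0.56117273 0.23599137 0.09973045]
0.055 0.08 2405 ((545.273193359375, 214.3046875), (31.989221572875977, 30.223602294921875), 80.47069549560547) [0.54376409 0.21460233 0.06443433] [0.56133657 0.23215726 0.07999252]
```

Emit:
jog_arm --targets '[[[0.08,-0.03,0.8],[0,0.04,0],100],[[0.08,-0.03,1.6],[0,0.04,0],100],[[0.08,-0.03,2.1],[0,0.04,0],100],[[0.08,-0.03,2.1],[0,0.04,0],100]]'

```text
time: 11.72
tool_pos: [0.5428, 0.2139, 0.0594]
tool_rot: [-0.003, 0.082, 0.997, -0.0]
contact_force: [-0.1, -0.5, -0.1]
gripper_width: 1.0
grasp_force: 0.0
```

Emit:
jog_arm --targets '[[[0,0,0],[0,0,0],70],[[0,0,0],[0,0,0],50],[[0,0,0],[0,0,0],42],[[0,0,0],[0,0,0],36],[[0,0,0],[0,0,0],32],[[0,0,0],[0,0,0],32],[[0,0,0],[0,0,0],32]]'

```text
time: 12.6
tool_pos: [0.5462, 0.2151, 0.065]
tool_rot: [0.001, 0.082, 0.997, 0.001]
contact_force: [-2.4, 0.6, 9.6]
gripper_width: 0.328
grasp_force: 8.2
```

Emit:
jog_arm --targets '[[[0,0,0],[0,0,0],30],[[0,0,0],[0,0,0],28.5],[[0,0,0],[0,0,0],27.5],[[0,0,0],[0,0,0],27.5],[[0,0,0],[0,0,0],27.5]]'

```text
time: 13.22
tool_pos: [0.5462, 0.2145, 0.0654]
tool_rot: [0.001, 0.082, 0.997, 0.001]
contact_force: [-2.6, -0.6, 11.9]
gripper_width: 0.275
grasp_force: 10.6
```

Emit:
jog_arm --targets '[[[0,0,-0.08],[0,0,0],27],[[0,0,-0.08],[0,0,0],26.5],[[0,0,-0.08],[0,0,0],26],[[0,0,-0.08],[0,0,0],26]]'

```text
time: 13.72
tool_pos: [0.5456, 0.2143, 0.0656]
tool_rot: [0.0, 0.082, 0.997, 0.0]
contact_force: [-0.8, -1.7, 7.5]
gripper_width: 0.259
grasp_force: 11.0
```

Emit:
jog_arm --targets '[[[0,0,-0.15],[0,0,0],25.5],[[0,0,-0.15],[0,0,0],25],[[0,0,-0.15],[0,0,0],24.5],[[0,0,-0.15],[0,0,0],24.5]]'

```text
time: 14.22
tool_pos: [0.5439, 0.2142, 0.0669]
tool_rot: [-0.002, 0.082, 0.997, 0.0]
contact_force: [0.6, 0.3, -1.3]
gripper_width: 0.254
grasp_force: 32.9
```

Run:
```python
from pl import *
im,dd,P=look("side"); save(cv2.resize(im[290:380,230:340],(770,630))[:600],"s2.png")
print(state()["grasp_force"],state()["gripper_width"])
```

```text
32.859413623809814 0.2591182042845109
```

View pics/s2.png

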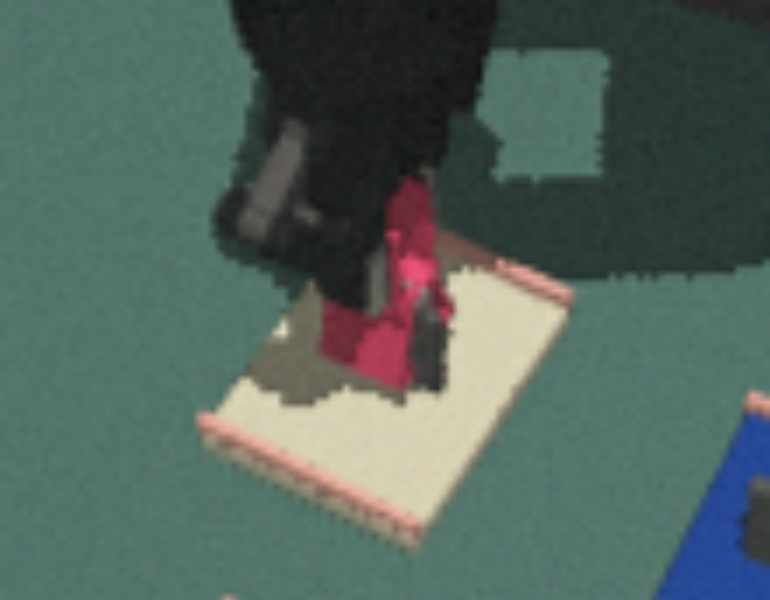

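The side crop shows the clip squeezed between the pads (px 400,280), jaws spread off the grey tab. The stop was felt at about 25.5%, so I'll ease the grip and lift straight up.

Emit:
jog_arm --targets '[[[0,0,0],[0,0,0],25.6],[[0,0,-0.3],[0,0,0],25.6],[[0,0,-0.8],[0,0,0],25.6],[[0,0,-1.4],[0,0,0],25.6],[[0,0,-2.2],[0,0,0],25.6],[[0,0,-3.3],[0,0,0],25.6],[[0,0,-4.5],[0,0,0],25.6],[[0,0,-5.5],[0,0,0],25.6]]'

```text
time: 15.28
tool_pos: [0.5451, 0.2143, 0.208]
tool_rot: [0.0, 0.082, 0.997, 0.001]
contact_force: [0.5, -0.4, -0.9]
gripper_width: 0.261
grasp_force: 22.7
```

Run:
```python
from pl import *
im,dd,P=look("side"); p,r,s=pose(); print(p,s["grasp_force"],s["gripper_width"])
z=load("side"); T=np.linalg.inv(z["T"]); q=T[:3,:3]@(p-[0,0,.03])+T[:3,3]; uv=q[:2]/q[2]*z["f"]+z["c"];u0,v0=uv.astype(int);print(uv)
save(cv2.resize(im[v0-50:v0+50,u0-60:u0+60],(720,600)),"s3.png")
cc=np.array([.5611,-.1578]); Rp=Rt(137.8)
units([*cc,p[2]],Rp)
```

```text
[0.54693985 0.21479632 0.21222203] 22.65916496515274 0.25898701282935976
[281.04870701 292.98464305]
shift [ -2.99 -14.61  -0.04] turn [0.04 0.03 4.1 ]
```

View pics/s3.png

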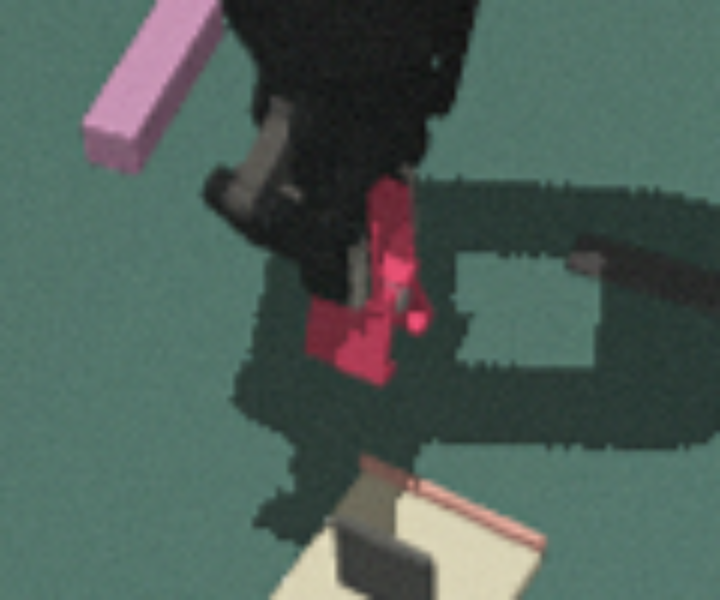

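The clip is clear of the tab (px 370,300), squeezed and gaping. Carrying it over the card.

Emit:
jog_arm --targets '[[[-0.2,-1,0],[0,0,0.5],25.6],[[-0.6,-3,0],[0,0,1],25.6],[[-1,-5,0],[0,0,1.6],25.6],[[-1.45,-7,0],[0,0,2.2],25.6],[[-1.85,-9,0],[0,0,2.8],25.6],[[-2.25,-11,0],[0,0,3.4],25.6],[[-2.7,-13,0],[0,0,4.1],25.6],[[-3,-14.6,0],[0,0,4.1],25.6]]'

```text
time: 16.32
tool_pos: [0.5591, -0.1603, 0.2054]
tool_rot: [-0.001, 0.361, 0.933, -0.0]
contact_force: [0.6, -0.3, -0.8]
gripper_width: 0.256
grasp_force: 22.6
```

Emit:
jog_arm --targets '[[[0,0,0],[0,0,0],25.6],[[0,0,0],[0,0,0],25.6]]'

```text
time: 16.58
tool_pos: [0.5591, -0.1579, 0.2049]
tool_rot: [-0.001, 0.36, 0.933, 0.0]
contact_force: [-0.0, -0.0, 0.2]
gripper_width: 0.26
grasp_force: 22.6
```

Run:
```python
from pl import *
L=[]
for i in range(4):
    im,dd,P=look("wrist"); p,r,s=pose(); L.append(p); 
p=np.mean(L,0); print(p,np.std(L,0),r.as_matrix().round(3),s["grasp_force"],s["gripper_width"])
M=r.as_matrix(); q=(P-p)@M  # tool coords
m=(P[...,2]>.08)&(P[...,2]<.13)&(np.hypot(P[...,0]-.561,P[...,1]+.158)<.05)
H=P[m]; print("card",len(H)); 
if len(H)>20: print(cv2.minAreaRect(H[:,:2].astype(np.float32)*1000),H.max(0))
im_=im.astype(int); pink=(im_[...,0]>120)&(im_[...,1]<110)&(im_[...,2]>60)&(im_[...,2]<170)&(np.abs(q).max(-1)<.06)
Q=q[pink];print("clip pts tool",len(Q)); 
if len(Q): print(np.percentile(Q,[1,50,99],axis=0).round(4))
save(im,"w4.png")
cc=np.array([.5611,-.1578]); units([*cc,.16],Rt(137.8),p,r)
```

```text
[ 0.55916498 -0.1571883   0.20480842] [3.24654192e-05 1.34637154e-04 2.35155724e-05] [[-0.742  0.67  -0.002]
 [ 0.67   0.742  0.001]
 [ 0.002 -0.001 -1.   ]] 22.63535499572754 0.2601688799588147
card 330
((558.6220703125, -154.85003662109375), (3.741535186767578, 37.35765838623047), 48.08418273925781) [ 0.57372879 -0.14152435  0.11598455]
clip pts tool 5060
[[-0.0121 -0.0154 -0.036 ]
 [ 0.0075  0.0019  0.0026]
 [ 0.0165  0.0169  0.0353]]
shift [-0.08  0.04  1.79] turn [-0.01 -0.02  0.01]
```

View pics/w4.png

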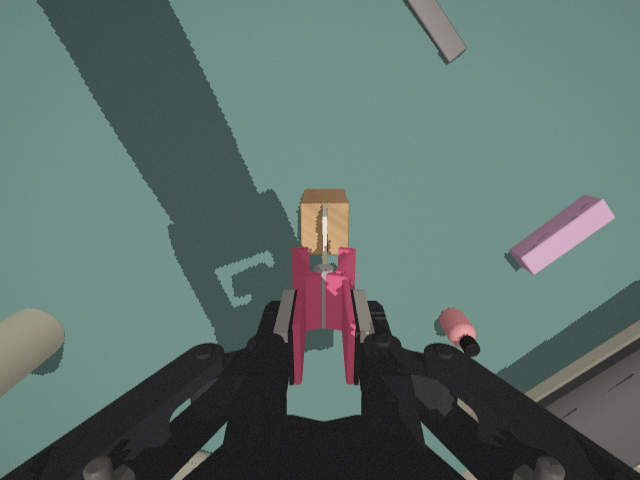

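The wrist view shows the jaws at px (300,260) and (347,260), straddling the card's edge at px 325,230. The spine gap at 324 lines up with it. Descending with a small correction.

Emit:
jog_arm --targets '[[[-0.12,0.03,0.5],[0,0,0],25.6],[[-0.12,0.03,1],[0,0,0],25.6],[[-0.12,0.03,1.3],[0,0,0],25.6],[[-0.12,0.03,1.3],[0,0,0],25.6],[[-0.12,0.03,1.3],[0,0,0],25.6]]'

```text
time: 17.4
tool_pos: [0.5619, -0.1597, 0.1724]
tool_rot: [-0.001, 0.36, 0.933, -0.0]
contact_force: [-1.1, 0.8, -0.9]
gripper_width: 0.255
grasp_force: 22.6
```

```bash
cat > chk.py <<'E'
from pl import *
im,dd,P=look("wrist"); p,r,s=pose(); M=r.as_matrix(); q=(P-p)@M
print(p,s["grasp_force"],s["gripper_width"],s["contact_force"])
m=(P[...,2]>.085)&(P[...,2]<.118)&(np.hypot(P[...,0]-.561,P[...,1]+.158)<.05)
i=im.astype(int); pink=(i[...,0]-i[...,1]>60)&(i[...,2]<i[...,0]-20)&(np.abs(q).max(-1)<.06)
H=q[m&~pink&(np.abs(q[...,1])<.006)]; print("card tool y",len(H),np.percentile(H,[2,50,98],axis=0).round(4))
Q=q[pink]; 
J=Q[Q[:,2]>.015]
for side in(-1,1):
    K=J[J[:,1]*side>0]; print("jaw",side,len(K),np.percentile(K,[2,50,98],axis=0).round(4) if len(K) else "")
ims,_,Ps=look("side"); save(np.hstack([cv2.resize(im[180:330,230:420],(380,300)),cv2.resize(ims[180:250,290:379],(381,300))]),"c5.png")
E
python3 chk.py
```

```text
[ 0.56203772 -0.15980126  0.17264748] 22.635692059993744 0.25606435419708756 [-0.11650148  0.13306032  0.06709333]
card tool y 298 [[-0.0012 -0.0003  0.0573]
 [ 0.0144  0.0015  0.0588]
 [ 0.0242  0.0028  0.0827]]
jaw -1 435 [[-0.0035 -0.0163  0.0158]
 [ 0.0129 -0.0128  0.0305]
 [ 0.0167 -0.0077  0.036 ]]
jaw 1 454 [[-0.003   0.0084  0.0158]
 [ 0.0128  0.0136  0.0309]
 [ 0.0167  0.0174  0.0364]]
```

Emit:
jog_arm --targets '[[[0,0.04,0.2],[0,0,0],25.6],[[0,0.04,0.5],[0,0,0],25.6],[[0,0.04,0.8],[0,0,0],25.6],[[0,0.04,1.1],[0,0,0],25.6],[[0,0.04,1.3],[0,0,0],25.6],[[0,0.04,1.45],[0,0,0],25.6],[[0,0.04,1.45],[0,0,0],25.6],[[0,0.04,1.45],[0,0,0],25.6]]'

```text
time: 18.5
tool_pos: [0.5626, -0.159, 0.1362]
tool_rot: [-0.001, 0.36, 0.933, -0.0]
contact_force: [0.1, 0.4, -0.5]
gripper_width: 0.259
grasp_force: 22.6
```

```bash
python3 chk.py
```

```text
[ 0.56262281 -0.15894457  0.13629943] 22.635263800621033 0.26300828828156175 [ 0.2644422  -0.83779718 -1.43377175]
card tool y 276 [[ 0.0123 -0.0018  0.021 ]
 [ 0.0206  0.0003  0.0254]
 [ 0.0243  0.002   0.0493]]
jaw -1 434 [[-0.0034 -0.0164  0.0162]
 [ 0.0128 -0.0128  0.0305]
 [ 0.0166 -0.0077  0.0362]]
jaw 1 464 [[-0.0037  0.0084  0.0157]
 [ 0.0128  0.0136  0.0307]
 [ 0.0166  0.0175  0.0362]]
```

View pics/c5.png

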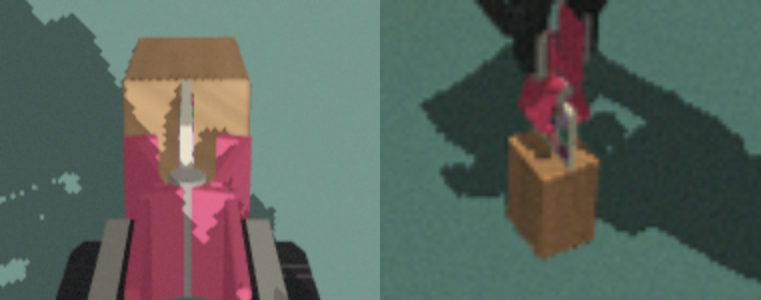

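The picture shows the card (px 187,130) centred between the open jaws (125 and 250) with free room either side. Its edge is 15 mm below the spine, and the stand is still upright. The card is not touched and the contact force is about zero, so I'm handing in.

```bash
python3 -c "
from plant import *
print(job_done())"
```

```text
the job is handed in; nothing more can be done
None
```

The card stand is upright and released, and the job was handed in at about 19 s. The clip is held squeezed over the middle of the card's top edge, its jaws open on either side of the card without touching it.

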